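# Rack the staining set in mirrored order

### The job

A colleague will work from the opposite side of the bench, so move the four closed reagent containers from their saucers into the aluminium rack in reverse order: the one standing leftmost on the saucers goes into the rightmost compartment of the rack, the second from the left into the second from the right, and so on, one to a compartment (left and right as the robot faces the bench). Leave each standing upright and flat on its compartment's floor, never tip one over, and do not disturb the slide box, the beaker or the tally counter.

Things in the scene. Friction and masses are not known exactly. Their poses are not given: they have to be found in the camera images.
- pot: wide round white screw-cap pot: body 43 mm across and 44 mm high, lid 48 mm across above it, 62 mm high in all; about 90 g. Origin at the centre of its underside, z up. Loose.
- square_bottle: square amber glass bottle, 40 x 40 mm and 62 mm high, with a round black cap (26 mm across) to 84 mm. About 120 g. Origin at the centre of its underside, z up, x and y square to its sides. Loose. At the start turned no more than 0.25 rad from the board's axes.
- dropper_bottle: slim round amber dropper bottle, 33 mm across and 58 mm high, with a thin black dropper top (18 mm, then 13 mm across) to 93 mm. About 70 g. Origin at the centre of its underside, z up. Loose.
- flask: flat white oblong bottle, 28 mm (its x) by 48 mm (its y) and 60 mm high, with a round white cap (22 mm across) to 78 mm. About 80 g. Origin at the centre of its underside, z up. Loose. At the start turned no more than 0.25 rad from the board's axes.
- saucer_pot: round fixed steel saucer, 4 mm thick; origin at the centre of its underside, 10 mm above the table; axes parallel to the board's. 62 mm across. The pot stands on it at the start.
- saucer_square: square fixed steel saucer, 4 mm thick; origin at the centre of its underside, 10 mm above the table; axes parallel to the board's. 60 x 60 mm. The square bottle stands on it at the start.
- saucer_dropper: hexagonal fixed steel saucer, 4 mm thick; origin at the centre of its underside, 10 mm above the table; axes parallel to the board's. 56 mm across flats. The dropper bottle stands on it at the start.
- saucer_flask: oblong fixed steel saucer, 4 mm thick; origin at the centre of its underside, 10 mm above the table; axes parallel to the board's. 50 mm (x) by 66 mm (y). The oblong bottle stands on it at the start.
- saucer_board: fixed grey board, 80 (x) x 310 (y) x 10 mm thick, with the saucers in a row at y = +112.5, +37.5, -37.5, -112.5 mm in any order. Containers start 14 mm above the table, within 3 mm of their saucer's centre. Origin: centre of its underside, on the table; +x away from the robot, +y to its left, turned up to 0.3 rad. Lies to the robot's left or right, the rack on the other side.
- rack: fixed aluminium rack, 78 (x) x 310 (y) mm, empty at the start; four open compartments in a row, centred at x = 0, y = +112.5, +37.5, -37.5, -112.5 mm, each 68 (x) x 69 (y) mm inside, floor 10 mm and wall tops 23 mm above the table. Origin: centre of its underside, on the table; +x away from the robot, +y to its left, turned up to 0.3 rad.
- slide_box: bystander: closed blue slide box, 85 x 100 mm, 34 mm high, lying beyond the racks. Origin at the centre of its underside.
- beaker: bystander: empty glass beaker, 64 mm across, 75 mm high, beyond the racks. Origin at the centre of its underside.
- counter: bystander: small cream hand tally counter, 70 x 55 mm, 36 mm high, beyond the racks. Origin at the centre of its underside.

How it is judged:
At the end, for the whole second after the job is handed in: Each container stands at rest on the floor of the compartment that mirrors its starting place: its origin within 20 mm of the compartment's centre line in x and 21 mm in y, within 5 mm of the floor's height, tilted less than 0.12 rad, slower than 0.02 m/s and 0.2 rad/s (x of pot in the frame of rack between -0.02 and 0.02 m and z of pot in the frame of rack between 0.005 and 0.015 m and angle between each of pot, square_bottle, dropper_bottle, flask's own z axis and vertical below 0.12 rad and linear speed of each of pot, square_bottle, dropper_bottle, flask below 0.02 m/s and angular speed of each of pot, square_bottle, dropper_bottle, flask below 0.2 rad/s and ((y of saucer_pot in the frame of saucer_board between 0.1025 and 0.1225 m and y of pot in the frame of rack between -0.1335 and -0.0915 m) or (y of saucer_pot in the frame of saucer_board between 0.0275 and 0.0475 m and y of pot in the frame of rack between -0.0585 and -0.0165 m) or (y of saucer_pot in the frame of saucer_board between -0.0475 and -0.0275 m and y of pot in the frame of rack between 0.0165 and 0.0585 m) or (y of saucer_pot in the frame of saucer_board between -0.1225 and -0.1025 m and y of pot in the frame of rack between 0.0915 and 0.1335 m)) and x of square_bottle in the frame of rack between -0.02 and 0.02 m and z of square_bottle in the frame of rack between 0.005 and 0.015 m and ((y of saucer_square in the frame of saucer_board between 0.1025 and 0.1225 m and y of square_bottle in the frame of rack between -0.1335 and -0.0915 m) or (y of saucer_square in the frame of saucer_board between 0.0275 and 0.0475 m and y of square_bottle in the frame of rack between -0.0585 and -0.0165 m) or (y of saucer_square in the frame of saucer_board between -0.0475 and -0.0275 m and y of square_bottle in the frame of rack between 0.0165 and 0.0585 m) or (y of saucer_square in the frame of saucer_board between -0.1225 and -0.1025 m and y of square_bottle in the frame of rack between 0.0915 and 0.1335 m)) and x of dropper_bottle in the frame of rack between -0.02 and 0.02 m and z of dropper_bottle in the frame of rack between 0.005 and 0.015 m and ((y of saucer_dropper in the frame of saucer_board between 0.1025 and 0.1225 m and y of dropper_bottle in the frame of rack between -0.1335 and -0.0915 m) or (y of saucer_dropper in the frame of saucer_board between 0.0275 and 0.0475 m and y of dropper_bottle in the frame of rack between -0.0585 and -0.0165 m) or (y of saucer_dropper in the frame of saucer_board between -0.0475 and -0.0275 m and y of dropper_bottle in the frame of rack between 0.0165 and 0.0585 m) or (y of saucer_dropper in the frame of saucer_board between -0.1225 and -0.1025 m and y of dropper_bottle in the frame of rack between 0.0915 and 0.1335 m)) and x of flask in the frame of rack between -0.02 and 0.02 m and z of flask in the frame of rack between 0.005 and 0.015 m and ((y of saucer_flask in the frame of saucer_board between 0.1025 and 0.1225 m and y of flask in the frame of rack between -0.1335 and -0.0915 m) or (y of saucer_flask in the frame of saucer_board between 0.0275 and 0.0475 m and y of flask in the frame of rack between -0.0585 and -0.0165 m) or (y of saucer_flask in the frame of saucer_board between -0.0475 and -0.0275 m and y of flask in the frame of rack between 0.0165 and 0.0585 m) or (y of saucer_flask in the frame of saucer_board between -0.1225 and -0.1025 m and y of flask in the frame of rack between 0.0915 and 0.1335 m))); the robot touches nothing.
It fails at once if a container is tipped over (more than 0.7 rad) (angle between any of pot, square_bottle, dropper_bottle, flask's own z axis and vertical above 0.7 rad).
It fails at once if the slide box, beaker or tally counter is moved more than 25 mm or the beaker is tipped more than 0.5 rad (distance of any of slide_box, beaker, counter from where it was at the start of the episode above 0.025 m or angle between beaker's own z axis and vertical above 0.5 rad).
It also fails if it takes over 120 s, if anything falls off the work surface, if the arm or the gripper's body presses on something with over 40 N, if the wrist force passes 120 N, or if a joint passes its speed limit or range.

### The arm

A 6-joint arm with a two-finger parallel gripper is mounted at the origin on the work surface. World frame = base frame: x ahead of the robot, y to its left, z up, the work surface at z = 0. Lengths are in m, angles in rad, forces in N, time in s.
With the tool pointing down it reaches from about 0.375 to 0.9 m from the base axis. Payload 3.1 kg.
Tool frame: the origin (TCP) lies where the fingers leave the gripper's body, on its centre line; the fingertips stand 70 mm ahead of it and the grasp point (between the pads) lies 51 mm ahead of it; z points along the fingers, y is the line along which they close (so a half turn about z gives the same grasp; the last joint's range is limited). The gripper opens to 87 mm and grips with 3 to 60 N. Pads are 19 mm wide; open, the fingers measure 117 mm over their backs; the gripper's body (75 mm by 190 mm) begins 51 mm behind the grasp point.
Start: joints at [1.137, 0.527, 1.433, -0, 1.181, -0.178], TCP at [0.157, 0.605, 0.292] pointing down, gripper open.
Joint ranges: [-3.08, 3.08], [-0.75, 2.2], [0.22, 2.44], [-1.43, 4.57], [0, 2.65], [-2.85, 2.85]. Speed limits (rad/s): [2.79, 2.79, 3.14, 3.14, 3.14, 3.14].

### API

Orientations are given as a rotation vector (axis times angle).
In Python, from station import env, optics gives the robot as it stands.
- The arm moves only by the shell command python3 -m crank 'ROWS' [FORCE]. ROWS is JSON, a list of rows, each a list of 7 numbers: the opening, from 0 (shut) to 1 (fully open), then the shift along the tool's x, y, z in cm, then the turn, a rotation vector about the tool's x, y, z in rad. A call has 1 to 8 rows; each row shifts and turns the commanded pose from where the row before left it, along the tool's axes as they then stand; what a row does not reach is not made up. A row lasts 1/8 s, in which the tool goes at most 62.5 mm and 10.7 degrees, less where a joint would pass 70% of its speed; a pose out of reach is approached as far as the arm can. A call is refused whole if a number of a shift passes 6.25 or a number of a turn 0.188, either way. A call with a gripper value outside its range is refused whole. The fingers move at their own pace and stop on an object; FORCE is the grip in N (left out, the last holds). Time passes only in rows, so rows that do not move let the fingers close. It gives the time, the measured TCP pose, the force, the opening and the grip force at its end, in the units of the state.
- env.state(): the state, without advancing time (a new reading comes with each control period).
- optics.camera(name): name is "scene" or "side" or "wrist"; returns a dict with "img" (420x560x3 uint8, red, green, blue), "depth" (420x560 float32, m along the optical axis (not along the pixel's ray), 0 where there is no reading), "mtx" (3x3 intrinsics, pixels), "world_to_cam" (4x4, takes a point from world to camera coordinates). Camera axes: x right, y down, z forward; pixel columns grow to the right and rows downward; lengths in m; the calibration is good to about 2 mm. A picture is of the moment at which its call begins.
- env.finish_job(): hands the job in; it is judged then, once.
The state is a dict: "t": time; "joints": joint angles; "dq": joint speeds; "joint_efforts": joint torques, N m; "position": TCP position; "orientation": TCP orientation; "wrist_force": force on the tool from outside, world axes, zero at the start; "wrist_torque": the same for the moment, N m; "width": finger opening in m; "gripper_force": force on a finger pad.
Only numpy, scipy, OpenCV 4.12 (cv2) and the standard library are available. Lean on these libraries where they do the work, as an engineer would, in place of code of your own. Each camera call takes 0.05 s, during which the arm holds its last target. There are 200 camera calls.

## Working session

There is one attempt and no reset: what is moved stays moved. The work goes in short steps, Python scripts to look and compute and a shell command to move; the robot and the scene stay as the last step left them, time stands still between calls to the robot, and variables do not carry over. Pictures are saved under pics/ and viewed, at most 14 in all, crops included, and the job is handed in when it is done.

```bash
ls; mkdir -p pics; python3 - <<'E'
from station import env, optics
import cv2,numpy as np
print(env.state())
for n in("scene","side"):
    c=optics.camera(n); cv2.imwrite(f"pics/{n}0.png",c["img"][:,:,::-1]); np.savez(f"{n}0.npz",**c)
    print(n,c["mtx"].round(1).tolist(),c["world_to_cam"].round(3).tolist())
E
```

```text
pics
{'t': 0.0, 'joints': array([ 1.13750340e+00,  5.28485916e-01,  1.43388812e+00, -6.65567377e-07,
        1.18138889e+00, -1.78468979e-01]), 'dq': array([-0.00122772,  0.00049224, -0.00038417,  0.00114558, -0.00051494,
       -0.0009186 ]), 'joint_efforts': array([ 1.81889891e-04, -4.40026259e+01, -1.76598483e+01,  6.34381059e-02,
        5.80447877e-02, -1.30965559e-04]), 'position': array([0.15725404, 0.6042984 , 0.29126384]), 'orientation': array([-0.39911082, -3.11547784,  0.00325043]), 'wrist_force': array([ 0.08128279, -0.67318901, -0.05852938]), 'wrist_torque': array([-0.0210682 , -0.01984627, -0.05135793]), 'gripper_force': 0.0, 'width': 0.08686165490210836}
scene [[433.0, 0.0, 281.6], [0.0, 433.0, 212.5], [0.0, 0.0, 1.0]] [[0.489, 0.872, -0.016, -0.282], [0.692, -0.399, -0.601, -0.408], [-0.531, 0.283, -0.799, 1.208], [0.0, 0.0, 0.0, 1.0]]
side [[385.2, 0.0, 275.4], [0.0, 385.2, 201.6], [0.0, 0.0, 1.0]] [[-0.869, -0.494, -0.001, 0.53], [-0.346, 0.611, -0.712, 0.235], [0.353, -0.619, -0.702, 0.573], [0.0, 0.0, 0.0, 1.0]]
```

View pics/scene0.png

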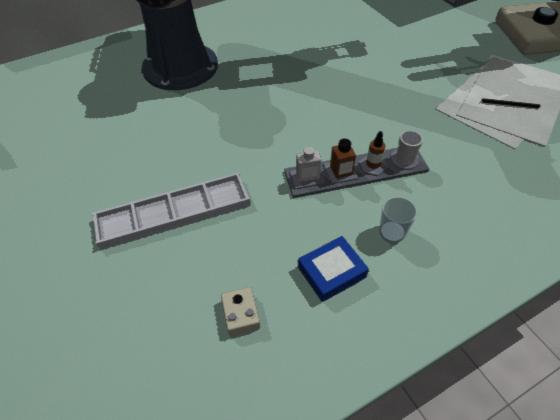

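View pics/side0.png

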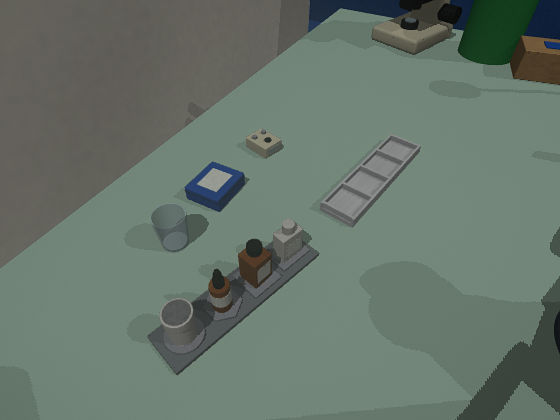

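The scene view, from beyond the bench, shows the rack at (95–250, 178–243) and the board at (287–428, 152–192). From the robot's left, the containers are the pot (409,148), dropper (377,150), square bottle (343,158) and flask (308,165). The beaker, box and counter stand beyond them. The side view agrees.

```bash
cat > h.py <<'E'
import numpy as np,cv2
def ray(c,uv,z):
    uv=np.atleast_2d(uv).astype(float); R=c["world_to_cam"][:3,:3];t=c["world_to_cam"][:3,3]
    d=np.c_[uv,np.ones(len(uv))]@np.linalg.inv(c["mtx"]).T@R; o=-R.T@t
    return o+d*((z-o[2])/d[:,2])[:,None]
def cloud(c):
    h,w=c["depth"].shape; u,v=np.meshgrid(np.arange(w),np.arange(h)); z=c["depth"].astype(float)
    p=np.dstack([(u-c["mtx"][0,2])*z/c["mtx"][0,0],(v-c["mtx"][1,2])*z/c["mtx"][1,1],z])
    R=c["world_to_cam"][:3,:3];t=c["world_to_cam"][:3,3]
    P=(p-t)@R; P[z==0]=np.nan; return P
def rect(xy):
    (cx,cy),(a,b),ang=cv2.minAreaRect(np.float32(xy)*1000); ang=np.deg2rad(ang)
    # angle of long axis relative to +y
    if a<b: a,b=b,a; ang+=np.pi/2
    yaw=(ang-np.pi/2+np.pi/2)%np.pi-np.pi/2
    return np.round([cx,cy,a,b],1),round(yaw,3)
E
python3 - <<'E'
from h import *
for n in("scene","side"):
    c=dict(np.load(f"{n}0.npz")); hsv=cv2.cvtColor(c["img"],cv2.COLOR_RGB2HSV); P=cloud(c)
    T=P[...,2]; 
    print(n,"table z",np.nanmedian(T[hsv[...,1]>50]) , "px rack",[hsv[225,150].tolist() if n=="scene" else hsv[185,355].tolist()])
    ws=(P[...,0]>.2)&(P[...,0]<1)&(abs(P[...,1])<.7)
    # grey (non-green) low saturation -> components
    green=(hsv[...,0]>50)&(hsv[...,0]<95)&(hsv[...,1]>45)
    m=(ws&~green).astype(np.uint8); m=cv2.morphologyEx(m,cv2.MORPH_OPEN,np.ones((3,3)))
    k,l,s,ce=cv2.connectedComponentsWithStats(m)
    for i in range(1,k):
        if s[i,4]<300: continue
        v,u=np.where(l==i); q=P[l==i]; q=q[~np.isnan(q[:,0])]
        print(s[i].tolist(),"z pct",np.percentile(q[:,2],[5,50,95]).round(3),"depthrect",rect(q[:,:2]))
        for z in(.01,.023): print("   ray z",z,rect(ray(c,np.c_[u,v],z)[:,:2]))
    # container tops/bodies from depth: local clusters above z .035
    m=(ws&(T>.03)&(P[...,1]>0)&(P[...,2]<.12)).astype(np.uint8)
    k,l,s,ce=cv2.connectedComponentsWithStats(m)
    for i in range(1,k):
        if s[i,4]<60: continue
        q=P[l==i]; top=q[q[:,2]>np.percentile(q[:,2],98)-.006]
        print("obj",s[i].tolist(),q.mean(0).round(3),"top",top.mean(0).round(3),"mid",((q.min(0)+q.max(0))/2).round(3),"rect",rect(q[:,:2]))
E
```

```text
scene table z 0.04355317657477934 px rack [[110, 13, 171]]
[0, 31, 560, 389, 166106] z pct [-0.003  0.     0.022] depthrect (array([ 600. ,   62.1, 1275.6,  800. ]), np.float64(-0.0))
   ray z 0.01 (array([ 620.9,   66.3, 1273.5,  822.1]), np.float64(-0.001))
   ray z 0.023 (array([ 629. ,   60.3, 1250.1,  806.9]), np.float64(-0.001))
obj [367, 131, 18, 33, 410] [0.584 0.224 0.066] top [0.579 0.229 0.104] mid [0.578 0.229 0.069] rect (array([580.1, 227.2,  33.1,  30. ]), np.float64(-0.945))
obj [397, 131, 26, 29, 575] [0.607 0.293 0.064] top [0.602 0.298 0.076] mid [0.602 0.299 0.055] rect (array([601.8, 298.5,  47.2,  46.6]), np.float64(1.341))
obj [330, 138, 26, 37, 675] [0.568 0.15  0.068] top [0.561 0.155 0.097] mid [0.561 0.154 0.065] rect (array([561.8, 155.6,  40.4,  40.4]), np.float64(-0.22))
obj [296, 147, 25, 30, 609] [0.544 0.081 0.064] top [0.538 0.084 0.091] mid [0.539 0.085 0.062] rect (array([538.5,  85.1,  48.5,  29.2]), np.float64(-0.319))
obj [380, 197, 37, 39, 1003] [0.738 0.161 0.056] top [0.739 0.159 0.074] mid [0.738 0.159 0.054] rect (array([738.6, 159.4,  62.9
[... 776 characters left out ...]
4] rect (array([737.3, 160.3,  62.5,  62.3]), np.float64(-0.432))
obj [273, 219, 30, 40, 845] [0.532 0.095 0.066] top [0.535 0.088 0.093] mid [0.535 0.088 0.062] rect (array([534.9,  87.4,  48.3,  28.5]), np.float64(-0.34))
obj [238, 239, 34, 45, 1077] [0.553 0.165 0.07 ] top [0.558 0.159 0.099] mid [0.559 0.16  0.066] rect (array([558.8, 157.8,  41.1,  41. ]), np.float64(1.366))
obj [208, 269, 24, 40, 677] [0.571 0.237 0.069] top [0.576 0.232 0.106] mid [0.576 0.232 0.07 ] rect (array([575. , 232.8,  33.1,  29.5]), np.float64(-0.844))
obj [159, 298, 38, 44, 1236] [0.594 0.305 0.069] top [0.599 0.302 0.077] mid [0.599 0.301 0.055] rect (array([599.6, 300.9,  47.1,  47.1]), np.float64(0.454))
```

```bash
python3 - <<'E'
from h import *
for n in("scene","side"):
    c=dict(np.load(f"{n}0.npz")); P=cloud(c)
    m=((P[...,2]>.013)&(P[...,2]<.03)&(P[...,1]<.06)&(P[...,1]>-.5)&(P[...,0]>.35)&(P[...,0]<.72)).astype(np.uint8)
    k,l,s,ce=cv2.connectedComponentsWithStats(m); i=1+s[1:,4].argmax(); q=P[l==i]
    print(n,s[i].tolist(),"rack",rect(q[:,:2]),np.percentile(q[:,2],[5,50,95]).round(4))
    m=((P[...,2]>.03)&(P[...,2]<.05)&(P[...,0]>.6)&(P[...,1]<.2)).astype(np.uint8)
    k,l,s,ce=cv2.connectedComponentsWithStats(m)
    for i in range(1,k):
        if s[i,4]>80: print("by",P[l==i].mean(0).round(3),rect(P[l==i][:,:2]))
E
```

```text
scene [92, 173, 158, 73, 2036] rack (array([ 473.6, -200.1,  309.8,   82.2]), np.float64(-0.161)) [0.0141 0.022  0.025 ]
by [0.725 0.177 0.04 ] (array([727.1, 173.8,  52. ,  22.2]), np.float64(-0.894))
by [0.753 0.142 0.04 ] (array([749.5, 145.5,  55.6,  23.6]), np.float64(-0.925))
by [0.757 0.004 0.034] (array([754.8,   5.8, 100.6,  85.4]), np.float64(0.014))
by [ 0.747 -0.179  0.032] (array([ 746.6, -177.8,   68.7,   53.5]), np.float64(1.315))
side [320, 133, 101, 91, 1666] rack (array([ 472.1, -200.5,  314.5,   79.5]), np.float64(-0.161)) [0.0139 0.0226 0.0254]
by [ 1.422 -0.328  0.04 ] (array([1422.4, -447.3,  994.3,   14.5]), np.float64(0.001))
by [ 0.668 -0.914  0.041] (array([ 668.6, -920.5,  152. ,   27.3]), np.float64(1.266))
by [ 0.743 -0.176  0.032] (array([ 743.6, -177. ,   70.2,   55.2]), np.float64(1.299))
by [0.75  0.01  0.035] (array([752.8,   6.8, 100.6,  85.6]), np.float64(0.003))
by [0.755 0.146 0.041] (array([752.6, 147.6,  49.8,  18.1]), np.float64(-0.656))
by [0.72  0.174 0.04 ] (array([722.8, 169.4,  57.2,  27.3]), np.float64(-0.593))
```

```bash
cat > to.py <<'E'
# usage: to.py X Y Z(TCP, mm) YAW(closing axis = x axis of a frame with this yaw): remaining shift in tool axes (cm), turn (rad)
import sys,numpy as np
from scipy.spatial.transform import Rotation as Ro
from station import env
s=env.state(); x,y,z,w=map(float,sys.argv[1:5]); R=Ro.from_rotvec(s["orientation"])
T=np.array([[-np.sin(w),np.cos(w),0],[np.cos(w),np.sin(w),0],[0,0,-1]]).T
tr=(R.inv()*Ro.from_matrix(T)).as_rotvec()
d=np.array([x,y,z])/10-s["position"]*100
print("t",round(s["t"],2),"pos",(s["position"]*1000).round(1),"turn",tr.round(3),"shift now",(R.inv().apply(d)).round(2),"shift after turn",(T.T@d).round(2),"w",round(s["width"]*1000,1),"grip",round(s["gripper_force"],1),"F",s["wrist_force"].round(1),"q",s["joints"].round(2))
E
python3 -m crank '[[1,0,0,0,0,0,0.18],[1,0,0,0,0,0,0.18],[1,0,0,0,0,0,0.18],[1,0,0,0,0,0,0.18],[1,0,0,0,0,0,0.18],[1,0,0,0,0,0,0.18],[1,0,0,0,0,0,0.18],[1,0,0,0,0,0,0.18]]' 20; python3 -m crank '[[1,0,0,0,0,0,0.17],[1,0,0,0,0,0,0]]'; python3 to.py 601 300 220 -0.29
```

```text
t: 1.1
position: [0.1573, 0.6045, 0.2916]
orientation: [2.361, 2.072, -0.002]
wrist_force: [0.7, 0.2, -0.9]
width: 0.0869
gripper_force: 0.0
t: 1.35
position: [0.1574, 0.6045, 0.2917]
orientation: [2.521, 1.874, -0.002]
wrist_force: [-0.9, 0.3, 0.4]
width: 0.0873
gripper_force: 0.0
t 1.35 pos [157.4 604.5 291.7] turn [-0.     0.001 -0.002] shift now [-16.38  51.25   7.18] shift after turn [-16.5   51.22   7.17] w 87.3 grip 0.0 F [-0.9  0.3  0.4] q [1.14 0.53 1.43 0.   1.18 1.43]
```

```bash
python3 -m crank '[[1,-2,5,0,0,0,0],[1,-2,5,0,0,0,0],[1,-2,5,0,0,0,0],[1,-2,5,0,0,0,0],[1,-2,5,0,0,0,0],[1,-2,5,0,0,0,0],[1,-2,5,0,0,0,0],[1,-2,5,0,0,0,0]]'; python3 -m crank '[[1,-0.4,5,2,0,0,0],[1,0,5,2,0,0,0],[1,0,1.2,2,0,0,0],[1,0,0,1,0,0,0],[1,0,0,0,0,0,0],[1,0,0,0,0,0,0]]' >/dev/null; python3 to.py 601 300 117 -0.29
python3 - <<'E'
from station import optics
from h import *
c=optics.camera("wrist"); cv2.imwrite("pics/w1.png",c["img"][:,:,::-1]); P=cloud(c)
m=((P[...,2]>.03)&(P[...,2]<.12)).astype(np.uint8)
k,l,s,_=cv2.connectedComponentsWithStats(m)
for i in range(1,k):
    if s[i,4]<400: continue
    q=P[l==i]; print(s[i].tolist(),"mid",((q.min(0)+q.max(0))*500).round(1),rect(q[:,:2]),"ztop",np.percentile(q[:,2],99).round(3))
E
```

```text
t: 2.35
position: [0.4951, 0.3345, 0.2921]
orientation: [-2.52, -1.876, 0.0]
wrist_force: [1.0, 1.5, -1.1]
width: 0.0869
gripper_force: 0.0
t 3.1 pos [599.  300.5 223.1] turn [ 0.    -0.    -0.002] shift now [1.000e-02 2.000e-01 1.061e+01] shift after turn [1.000e-02 2.000e-01 1.061e+01] w 86.9 grip 0.0 F [0.4 0.1 0.4] q [0.3  0.66 1.37 0.   1.1  0.59]
[254, 185, 56, 61, 2639] mid [600.1 301.9  53.7] (array([600. , 301.8,  47. ,  46.7]), np.float64(-0.265)) ztop 0.077
[262, 259, 35, 35, 1060] mid [577.8 238.2  57.2] (array([579.7, 240. ,  32.8,  18. ]), np.float64(1.265)) ztop 0.082
[263, 322, 40, 29, 1119] mid [562.9 173.8  54.9] (array([563.4, 175.4,  40.3,   8.5]), np.float64(1.279)) ztop 0.075
```

View pics/w1.png

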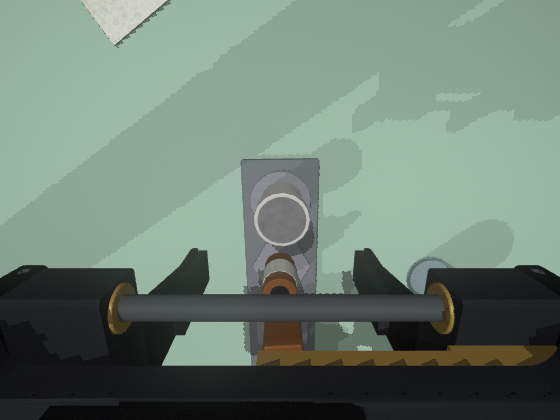

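The wrist view shows the pot lid at (282,219), centred between the fingers, with the row running straight down the picture. Its measured position agrees within 2 mm, so I'm descending.

```bash
python3 -m crank '[[1,0,0.1,3,0,0,0],[1,0,0,3,0,0,0],[1,0,0,3,0,0,0],[1,0,0,1.6,0,0,0],[1,0,0,0,0,0,0],[0,0,0,0,0,0,0],[0,0,0,0,0,0,0],[0,0,0,0,0,0,0]]' 20;  python3 -m crank '[[0,0,0,0,0,0,0],[0,0,0,0,0,0,0],[0,0,0,0,0,0,0]]'; python3 to.py 601 300 117 -0.29
```

```text
t: 4.15
position: [0.6014, 0.2993, 0.1172]
orientation: [2.522, 1.872, 0.002]
wrist_force: [0.1, 0.3, -0.3]
width: 0.0648
gripper_force: 0.0
t: 4.53
position: [0.6008, 0.2993, 0.1164]
orientation: [-2.523, -1.872, 0.0]
wrist_force: [-0.9, 1.2, 2.4]
width: 0.0473
gripper_force: 20.0
t 4.53 pos [600.8 299.3 116.4] turn [-0.    -0.    -0.004] shift now [ 0.07 -0.01 -0.06] shift after turn [ 0.07 -0.01 -0.06] w 47.3 grip 20.0 F [-0.9  1.2  2.4] q [0.3  0.8  1.43 0.   0.91 0.59]
```

```bash
python3 -m crank '[[0,0,0,-1,0,0,0],[0,0,0,-4,0,0,0],[0,0,0,-4,0,0,0],[0,0,0,-4,0,0,0],[0,-3,0,0,0,0,0],[0,-5,0.5,0,0,0,0],[0,-5,0.5,0,0,0,0],[0,-5,0.5,0,0,0,0]]'; python3 -m crank '[[0,-5,0.5,0,0,0,0],[0,-5,0.5,0,0,0,0],[0,-5,0.5,0,0,0,0],[0,-5,0.5,0,0,0,0],[0,-5,0,0,0,0,0],[0,-5,0,0,0,0,0],[0,-5,0,0,0,0,0],[0,-5,0,0,0,0,0]]' >/dev/null;python3 -m crank '[[0,-3,0,0,0,0,-0.06],[0,-1.6,0,0,0,0,-0.07],[0,0,0,0,0,0,0],[0,0,0,0,0,0,0]]'; python3 to.py 455 -311 113.5 -0.161
```

```text
t: 5.52
position: [0.5628, 0.1212, 0.2468]
orientation: [2.522, 1.872, 0.001]
wrist_force: [-0.2, 0.1, -1.2]
width: 0.0472
gripper_force: 20.0
t: 7.02
position: [0.4539, -0.3096, 0.2464]
orientation: [-2.396, -2.031, -0.0]
wrist_force: [-0.8, 0.3, -0.8]
width: 0.047
gripper_force: 20.0
t 7.03 pos [ 453.9 -309.6  246.4] turn [-0.    -0.001 -0.004] shift now [-0.13  0.13 13.29] shift after turn [-0.12  0.13 13.29] w 47.0 grip 20.0 F [-0.8  0.3 -0.8] q [-0.8   0.49  1.67  0.    0.99 -0.64]
```

```bash
python3 -m crank '[[0,-0.1,0.1,4,0,0,0],[0,0,0,4,0,0,0],[0,0,0,3,0,0,0],[0,0,0,1.5,0,0,0],[0,0,0,0.8,0,0,0],[0,0,0,0,0,0,0],[1,0,0,0,0,0,0],[1,0,0,0,0,0,0]]'; python3 -m crank '[[1,0,0,0,0,0,0],[1,0,0,-1,0,0,0],[1,0,0,-4,0,0,0],[1,0,0,-4,0,0,0],[1,0,0,-4,0,0,0],[1,0,0,0,0,0,0.13],[1,0,0,0,0,0,0]]'; python3 to.py 577.5 230 246 -0.29;python3 - <<'E'
from station import optics
from h import *
c=optics.camera("wrist"); cv2.imwrite("pics/w2.png",c["img"][:,:,::-1]); P=cloud(c)
m=((P[...,2]>.03)&(P[...,2]<.09)).astype(np.uint8)
k,l,s,_=cv2.connectedComponentsWithStats(m)
for i in range(1,k):
    if s[i,4]<400: continue
    q=P[l==i]; print(s[i].tolist(),"mid",((q.min(0)+q.max(0))*500).round(1),rect(q[:,:2]),"ztop",np.percentile(q[:,2],99).round(3))
E
```

```text
t: 8.02
position: [0.4552, -0.3119, 0.1143]
orientation: [2.394, 2.03, 0.0]
wrist_force: [0.3, 0.4, 0.2]
width: 0.0601
gripper_force: 0.0
t: 8.9
position: [0.4548, -0.3115, 0.2445]
orientation: [2.52, 1.873, 0.0]
wrist_force: [0.5, -0.3, -0.2]
width: 0.0871
gripper_force: 0.0
t 8.9 pos [ 454.8 -311.5  244.5] turn [ 0.002  0.001 -0.003] shift now [55.39 -3.87 -0.21] shift after turn [55.4  -3.73 -0.15] w 87.1 grip 0.0 F [ 0.5 -0.3 -0.2] q [-0.8   0.49  1.67  0.    0.98 -0.51]
[254, 179, 52, 56, 2176] mid [ 454.6 -309.4   52. ] (array([ 454.5, -309.4,   47.2,   46.9]), np.float64(0.036)) ztop 0.073
```

View pics/w2.png

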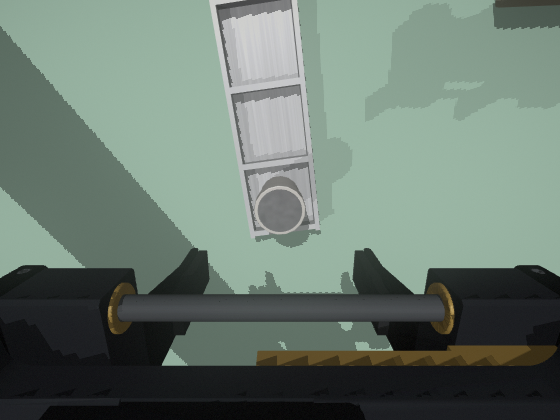

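The pot (280,210) stands upright in the end compartment, with its top at 73 mm as it should be. Next is the dropper.

```bash
python3 -m crank '[[1,3,-0.4,0,0,0,0],[1,5,-0.4,0,0,0,0],[1,5,-0.4,0,0,0,0],[1,5,-0.4,0,0,0,0],[1,5,-0.4,0,0,0,0],[1,5,-0.4,0,0,0,0],[1,5,-0.4,0,0,0,0],[1,5,-0.4,0,0,0,0]]' >/dev/null; python3 -m crank '[[1,5,-0.5,0,0,0,0],[1,5,0,0,0,0,0],[1,5,0,0,0,0,0],[1,2.4,0,0,0,0,0],[1,0,0,0,0,0,0],[1,0,0,0,0,0,0]]' >/dev/null; python3 to.py 577.5 230.5 112 -0.29;python3 - <<'E'
from station import optics
from h import *
c=optics.camera("wrist"); P=cloud(c)
m=((P[...,2]>.035)&(P[...,2]<.115)).astype(np.uint8)
k,l,s,_=cv2.connectedComponentsWithStats(m)
for i in range(1,k):
    if s[i,4]<400: continue
    q=P[l==i]; print(s[i].tolist(),"mid",((q.min(0)+q.max(0))*500).round(1),rect(q[:,:2]),"ztop",np.percentile(q[:,2],99).round(3))
E
```

```text
t 10.7 pos [579.2 228.6 242.5] turn [-0.002  0.002 -0.003] shift now [ 0.15 -0.19 13.05] shift after turn [ 0.13 -0.22 13.05] w 87.1 grip 0.0 F [-0.6  0.3 -0.4] q [ 0.2   0.58  1.49 -0.    1.08  0.49]
[261, 185, 35, 43, 1208] mid [577.3 232.3  71.5] (array([577.4, 232.8,  32.6,  31.1]), np.float64(1.279)) ztop 0.106
[417, 194, 85, 70, 3580] mid [737.5 161.2  55.4] (array([737.8, 161.6,  63.9,  62.5]), np.float64(1.256)) ztop 0.075
[261, 249, 43, 45, 1730] mid [560.1 161.8  66.7] (array([560.2, 162.6,  40.1,  33.1]), np.float64(1.345)) ztop 0.097
[268, 322, 27, 29, 764] mid [538.7  95.6  73.2] (array([539. ,  96. ,  31.1,  28.2]), np.float64(-0.308)) ztop 0.089
```

```bash
python3 -m crank '[[1,0.25,-0.2,3,0,0,0],[1,0,0,4,0,0,0],[1,0,0,4,0,0,0],[1,0,0,2.05,0,0,0],[1,0,0,0,0,0,0],[0,0,0,0,0,0,0],[0,0,0,0,0,0,0],[0,0,0,0,0,0,0]]' 20 >/dev/null;  python3 -m crank '[[0,0,0,0,0,0,0],[0,0,0,0,0,0,0],[0,0,0,0,0,0,0],[0,0,0,0,0,0,0]]'; python3 to.py 467 -237 246 -0.29
```

```text
t: 12.25
position: [0.5786, 0.2325, 0.1127]
orientation: [-2.523, -1.872, 0.0]
wrist_force: [-0.6, 0.3, 0.1]
width: 0.0326
gripper_force: 20.0
t 12.25 pos [578.6 232.5 112.7] turn [-0.     0.    -0.004] shift now [-48.17   2.91 -13.32] shift after turn [-48.18   2.73 -13.33] w 32.6 grip 20.0 F [-0.6  0.3  0.1] q [0.2  0.76 1.56 0.   0.82 0.5 ]
```

```bash
python3 -m crank '[[0,0,0,-1.3,0,0,0],[0,0,0,-4,0,0,0],[0,0,0,-4,0,0,0],[0,0,0,-4,0,0,0],[0,-3,0.4,0,0,0,0],[0,-5,0.4,0,0,0,0],[0,-5,0.5,0,0,0,0],[0,-5,0.5,0,0,0,0]]'; python3 -m crank '[[0,-5,0.5,0,0,0,0],[0,-5,0.5,0,0,0,0],[0,-5,0,0,0,0,0],[0,-5,0,0,0,0,0],[0,-5,0,0,0,0,0],[0,-3,0,0,0,0,-0.06],[0,-2,0,0,0,0,-0.07],[0,0,0,0,0,0,0]]' >/dev/null; python3 -m crank '[[0,0,0,0,0,0,0]]' >/dev/null; python3 to.py 467 -236.5 109.5 -0.161
```

```text
t: 13.25
position: [0.5435, 0.0536, 0.2467]
orientation: [2.521, 1.872, 0.002]
wrist_force: [0.6, -0.1, -0.5]
width: 0.0325
gripper_force: 20.0
t 14.38 pos [ 467.5 -234.7  246.1] turn [ 0.    -0.    -0.004] shift now [-0.2  -0.02 13.66] shift after turn [-0.19 -0.02 13.66] w 32.3 grip 20.0 F [-0.4 -0.5 -0.8] q [-0.68  0.46  1.74  0.    0.95 -0.51]
```

Lower, release, rise, and go back to the square bottle.

```bash
python3 -m crank '[[0,-0.2,0,4,0,0,0],[0,0,0,4,0,0,0],[0,0,0,3,0,0,0],[0,0,0,1.8,0,0,0],[0,0,0,0.9,0,0,0],[0,0,0,0,0,0,0],[1,0,0,0,0,0,0],[1,0,0,0,0,0,0]]'; python3 -m crank '[[1,0,0,0,0,0,0],[1,0,0,-1.3,0,0,0],[1,0,0,-4,0,0,0],[1,0,0,-4,0,0,0],[1,0,0,-4,0,0,0],[1,0,0,0,0,0,0.13],[1,0,0,0,0,0,0]]' >/dev/null; python3 to.py 560 158.5 240 -0.29;python3 - <<'E'
from station import optics
from h import *
c=optics.camera("wrist"); P=cloud(c)
m=((P[...,2]>.035)&(P[...,2]<.115)).astype(np.uint8)
k,l,s,_=cv2.connectedComponentsWithStats(m)
for i in range(1,k):
    if s[i,4]<400: continue
    q=P[l==i]; print(s[i].tolist(),"mid",((q.min(0)+q.max(0))*500).round(1),rect(q[:,:2]),"ztop",np.percentile(q[:,2],99).round(3))
E
```

```text
t: 15.38
position: [0.4677, -0.2374, 0.1093]
orientation: [2.395, 2.031, 0.0]
wrist_force: [0.3, -0.6, 0.4]
width: 0.0452
gripper_force: 0.0
t 16.25 pos [ 467.3 -237.4  243.1] turn [ 0.002  0.001 -0.003] shift now [40.58 -2.54  0.28] shift after turn [40.59 -2.43  0.31] w 87.2 grip 0.0 F [-0.6 -0.7 -0.5] q [-0.68  0.46  1.74 -0.    0.94 -0.39]
[264, 187, 35, 42, 1139] mid [ 467.7 -237.3   69.1] (array([ 467.7, -236.9,   32.2,   31.3]), np.float64(1.339)) ztop 0.102
[265, 248, 48, 46, 1789] mid [ 454.4 -306.1   54.3] (array([ 456. , -303.9,   47.1,   37. ]), np.float64(1.255)) ztop 0.073
```

```bash
python3 -m crank '[[1,3,-0.4,0,0,0,0],[1,5,-0.4,0,0,0,0],[1,5,-0.4,0,0,0,0],[1,5,-0.4,0,0,0,0],[1,5,-0.4,0,0,0,0],[1,5,-0.4,0,0,0,0],[1,5,0,0,0,0,0],[1,5,0,0,0,0,0]]' >/dev/null; python3 -m crank '[[1,2.6,0,0,0,0,-0.07],[1,0,0,0,0,0,0],[1,0,0,0,0,0,0]]' >/dev/null; python3 to.py 560 158.5 107 -0.22;python3 - <<'E'
from station import optics
from h import *
c=optics.camera("wrist"); P=cloud(c)
m=((P[...,2]>.035)&(P[...,2]<.115)).astype(np.uint8)
k,l,s,_=cv2.connectedComponentsWithStats(m)
for i in range(1,k):
    if s[i,4]<400: continue
    q=P[l==i]; print(s[i].tolist(),"mid",((q.min(0)+q.max(0))*500).round(1),rect(q[:,:2]),"ztop",np.percentile(q[:,2],99).round(3))
    t=q[q[:,2]>np.percentile(q[:,2],99)-.006]; print("   cap",((t.min(0)+t.max(0))*500).round(1))
E
```

```text
t 17.68 pos [561.2 157.5 241.1] turn [-0.002  0.001 -0.004] shift now [ 0.08 -0.12 13.41] shift after turn [ 0.07 -0.14 13.41] w 87.0 grip 0.0 F [ 0.6 -0.1  0.7] q [ 0.08  0.53  1.59 -0.    1.02  0.31]
[426, 129, 93, 74, 4060] mid [737.9 161.1  55.5] (array([737.3, 161.2,  63.3,  63. ]), np.float64(1.043)) ztop 0.075
   cap [737.9 161.1  72.5]
[257, 184, 45, 54, 2207] mid [559.2 158.5  66.9] (array([559.2, 158.5,  39.9,  39.8]), np.float64(1.343)) ztop 0.098
   cap [559.  157.8  95.4]
[258, 247, 31, 47, 1266] mid [538.3  94.6  63.5] (array([538.5,  94.4,  34.2,  28. ]), np.float64(-0.312)) ztop 0.091
   cap [536.4  93.4  88.7]
```

```bash
python3 -m crank '[[1,0.1,-0.2,3,0,0,0],[1,0,0,4,0,0,0],[1,0,0,4,0,0,0],[1,0,0,2.4,0,0,0],[1,0,0,0,0,0,0],[0,0,0,0,0,0,0],[0,0,0,0,0,0,0],[0,0,0,0,0,0,0]]' 20 >/dev/null;  python3 -m crank '[[0,0,0,0,0,0,0],[0,0,0,0,0,0,0],[0,0,0,0,0,0,0],[0,0,0,0,0,0,0]]'; python3 to.py 479 -163 240 -0.22
```

```text
t: 19.23
position: [0.5602, 0.1597, 0.1079]
orientation: [-2.456, -1.959, -0.0]
wrist_force: [0.1, 0.3, 2.4]
width: 0.0402
gripper_force: 20.0
t 19.23 pos [560.2 159.7 107.9] turn [-0.    -0.    -0.004] shift now [-33.26  -0.75 -13.21] shift after turn [-33.26  -0.88 -13.21] w 40.2 grip 20.0 F [0.1 0.3 2.4] q [0.09 0.73 1.67 0.   0.73 0.31]
```

```bash
python3 -m crank '[[0,0,0,-1.2,0,0,0],[0,0,0,-4,0,0,0],[0,0,0,-4,0,0,0],[0,0,0,-4,0,0,0],[0,-3,-0.2,0,0,0,0],[0,-5,-0.2,0,0,0,0],[0,-5,-0.2,0,0,0,0],[0,-5,-0.2,0,0,0,0]]' >/dev/null; python3 -m crank '[[0,-5,0,0,0,0,0],[0,-5,0,0,0,0,0],[0,-3,0,0,0,0,0],[0,-2.2,0,0,0,0,-0.06],[0,0,0,0,0,0,0],[0,0,0,0,0,0,0]]' ; python3 to.py 479 -163 104.7 -0.161
```

```text
t: 20.98
position: [0.4785, -0.1618, 0.2399]
orientation: [-2.396, -2.031, -0.0]
wrist_force: [0.1, 0.6, -0.4]
width: 0.0401
gripper_force: 20.0
t 20.98 pos [ 478.5 -161.8  239.9] turn [-0.    -0.001 -0.004] shift now [-0.12  0.07 13.52] shift after turn [-0.11  0.07 13.52] w 40.1 grip 20.0 F [ 0.1  0.6 -0.4] q [-0.55  0.44  1.78  0.    0.91 -0.38]
```

```bash
python3 -m crank '[[0,-0.1,0,4,0,0,0],[0,0,0,4,0,0,0],[0,0,0,3,0,0,0],[0,0,0,1.7,0,0,0],[0,0,0,0.8,0,0,0],[0,0,0,0,0,0,0],[1,0,0,0,0,0,0],[1,0,0,0,0,0,0]]'; python3 -m crank '[[1,0,0,0,0,0,0],[1,0,0,-1.3,0,0,0],[1,0,0,-4,0,0,0],[1,0,0,-4,0,0,0],[1,0,0,-4,0,0,0],[1,0,0,0,0,0,0.15],[1,0,0,0,0,0,0]]' >/dev/null; python3 to.py 537 88 240 -0.31;python3 - <<'E'
from station import optics
from h import *
c=optics.camera("wrist"); P=cloud(c)
m=((P[...,2]>.035)&(P[...,2]<.115)).astype(np.uint8)
k,l,s,_=cv2.connectedComponentsWithStats(m)
for i in range(1,k):
    if s[i,4]<400: continue
    q=P[l==i]; print(s[i].tolist(),"mid",((q.min(0)+q.max(0))*500).round(1),rect(q[:,:2]),"ztop",np.percentile(q[:,2],99).round(3))
E
```

```text
t: 21.98
position: [0.479, -0.1635, 0.1055]
orientation: [2.395, 2.031, 0.001]
wrist_force: [-0.3, 0.0, 0.5]
width: 0.0527
gripper_force: 0.0
t 22.85 pos [ 478.5 -163.3  239.1] turn [ 0.002  0.    -0.002] shift now [25.71 -2.15 -0.11] shift after turn [25.72 -2.09 -0.09] w 87.4 grip 0.0 F [-0.  -0.7  0.4] q [-0.55  0.44  1.79 -0.    0.91 -0.24]
[256, 184, 49, 54, 2139] mid [ 478.5 -164.4   64.9] (array([ 478.4, -164.3,   39.9,   39.6]), np.float64(1.41)) ztop 0.094
[277, 255, 33, 39, 1085] mid [ 467.9 -235.7   63.9] (array([ 468.7, -234.8,   32.5,   27.1]), np.float64(1.304)) ztop 0.09
[279, 322, 45, 29, 1225] mid [ 455.  -303.    54.3] (array([ 457.5, -300.7,   47.1,   29.9]), np.float64(1.263)) ztop 0.072
```

```bash
python3 -m crank '[[1,3,-0.5,0,0,0,0],[1,5,-0.5,0,0,0,0],[1,5,-0.5,0,0,0,0],[1,5,-0.5,0,0,0,0],[1,5,0,0,0,0,0],[1,2.7,0,0,0,0,0],[1,0,0,0,0,0,0],[1,0,0,0,0,0,0]]' >/dev/null;  python3 to.py 537 88 106 -0.31;python3 - <<'E'
from station import optics
from h import *
c=optics.camera("wrist"); P=cloud(c)
m=((P[...,2]>.035)&(P[...,2]<.115)).astype(np.uint8)
k,l,s,_=cv2.connectedComponentsWithStats(m)
for i in range(1,k):
    if s[i,4]<400: continue
    q=P[l==i]; print(s[i].tolist(),"mid",((q.min(0)+q.max(0))*500).round(1),rect(q[:,:2]),"ztop",np.percentile(q[:,2],99).round(3))
E
```

```text
t 23.9 pos [538.2  86.7 237.2] turn [-0.002  0.001 -0.003] shift now [ 0.09 -0.13 13.12] shift after turn [ 0.08 -0.16 13.12] w 87.0 grip 0.0 F [ 0.1  0.  -0.5] q [-0.05  0.5   1.69 -0.    0.96  0.27]
[438, 2, 108, 93, 5820] mid [737.9 161.   55.7] (array([737.6, 161.3,  64.1,  63. ]), np.float64(1.208)) ztop 0.075
[263, 181, 32, 59, 1795] mid [536.4  87.5  63.8] (array([536.1,  87.6,  47.6,  28.1]), np.float64(-0.312)) ztop 0.092
```

```bash
python3 -m crank '[[1,0.1,-0.2,3,0,0,0],[1,0,0,4,0,0,0],[1,0,0,4,0,0,0],[1,0,0,2.1,0,0,0],[1,0,0,0,0,0,0],[0,0,0,0,0,0,0],[0,0,0,0,0,0,0],[0,0,0,0,0,0,0]]' 20 >/dev/null;  python3 -m crank '[[0,0,0,0,0,0,0],[0,0,0,0,0,0,0],[0,0,0,0,0,0,0],[0,0,0,0,0,0,0]]'; python3 to.py 491 -89 240 -0.31
```

```text
t: 25.45
position: [0.5372, 0.0889, 0.1067]
orientation: [-2.541, -1.847, 0.0]
wrist_force: [-0.4, 0.6, -0.2]
width: 0.0276
gripper_force: 20.0
t 25.45 pos [537.2  88.9 106.7] turn [-0.     0.    -0.004] shift now [-18.35   1.1  -13.33] shift after turn [-18.35   1.03 -13.33] w 27.6 grip 20.0 F [-0.4  0.6 -0.2] q [-0.04  0.71  1.77  0.    0.66  0.27]
```

```bash
python3 -m crank '[[0,0,0,-1.3,0,0,0],[0,0,0,-4,0,0,0],[0,0,0,-4,0,0,0],[0,0,0,-4,0,0,0],[0,-3,0.5,0,0,0,0],[0,-5,0.6,0,0,0,0],[0,-5,0,0,0,0,0],[0,-3,0,0,0,0,0]]' >/dev/null; python3 -m crank '[[0,-2.3,0,0,0,0,0],[0,0,0,0,0,0,-0.15],[0,0,0,0,0,0,0],[0,0,0,0,0,0,0]]' ; python3 to.py 491 -89 103.5 -0.161
```

```text
t: 26.95
position: [0.4912, -0.0884, 0.2401]
orientation: [2.397, 2.03, 0.0]
wrist_force: [-0.0, -0.9, -0.8]
width: 0.028
gripper_force: 20.0
t 26.95 pos [491.2 -88.4 240.1] turn [ 0.     0.    -0.005] shift now [-0.06 -0.02 13.66] shift after turn [-7.000e-02 -1.000e-02  1.366e+01] w 28.0 grip 20.0 F [-0.  -0.9 -0.8] q [-0.4   0.44  1.8   0.    0.91 -0.24]
```

```bash
python3 -m crank '[[0,-0.1,0,4,0,0,0],[0,0,0,4,0,0,0],[0,0,0,3,0,0,0],[0,0,0,1.8,0,0,0],[0,0,0,0.8,0,0,0],[0,0,0,0,0,0,0],[1,0,0,0,0,0,0],[1,0,0,0,0,0,0]]'; python3 -m crank '[[1,0,0,0,0,0,0],[1,0,0,-1.3,0,0,0],[1,0,0,-4,0,0,0],[1,0,0,-4,0,0,0],[1,0,0,-4,0,0,0],[1,0,0,0,0,0,0],[1,6,0,0,0,0,0],[1,6,0,0,0,0,0]]' >/dev/null; python3 -m crank '[[1,6,0,0,0,0,0],[1,6,0,0,0,0,0],[1,6,0,0,0,0,0],[1,0,0,0,0,0,0],[1,0,0,0,0,0,0],[1,0,0,0,0,0,0]]'
python3 - <<'E'
from station import optics
from h import *
c=optics.camera("scene"); cv2.imwrite("pics/s2.png",c["img"][:,:,::-1]); P=cloud(c)
m=((P[...,2]>.03)&(P[...,2]<.115)&(P[...,0]>.35)&(P[...,0]<.9)&(P[...,1]<.2)).astype(np.uint8)
k,l,s,_=cv2.connectedComponentsWithStats(m)
w=-.161; A=np.array([[np.cos(w),np.sin(w)],[-np.sin(w),np.cos(w)]])
for i in range(1,k):
    if s[i,4]<150: continue
    q=P[l==i]; mid=(q.min(0)+q.max(0))*500; print(mid.round(1),"in rack",(A@(mid[:2]-[473,-200])).round(1),rect(q[:,:2]),"ztop",np.percentile(q[:,2],99).round(3))
E
```

```text
t: 27.95
position: [0.4915, -0.0897, 0.1045]
orientation: [2.395, 2.031, 0.001]
wrist_force: [0.7, 0.4, -0.4]
width: 0.0407
gripper_force: 0.0
t: 29.7
position: [0.5396, 0.2049, 0.2363]
orientation: [-2.397, -2.03, 0.002]
wrist_force: [-0.0, -0.5, 0.2]
width: 0.087
gripper_force: 0.0
[492.9 -93.2  60.2] in rack [  2.5 108.6] (array([493.3, -93. ,  48.2,  31.1]), np.float64(-0.125)) ztop 0.089
[ 480.8 -166.1   63.4] in rack [ 2.2 34.7] (array([ 480.9, -166. ,   40.2,   39.8]), np.float64(1.414)) ztop 0.096
[ 472.9 -239.2   67.2] in rack [  6.2 -38.7] (array([ 473.2, -239.4,   33.2,   28.5]), np.float64(-0.042)) ztop 0.103
[ 455.  -310.5   53.2] in rack [  -0.  -111.9] (array([ 457. , -310.2,   47.4,   46.5]), np.float64(-0.758)) ztop 0.075
[738.5 159.5  53.9] in rack [204.4 397.4] (array([738.5, 159.5,  62.7,  62.7]), np.float64(-1.566)) ztop 0.076
[754.7   5.4  34.1] in rack [245.2 247.9] (array([754.6,   5.6, 100.3,  85.4]), np.float64(0.017)) ztop 0.037
[ 746.7 -179.1   34.8] in rack [266.8  64.5] (array([ 746.3, -178.6,   68.2,   53. ]), np.float64(1.343)) ztop 0.038
```

View pics/s2.png

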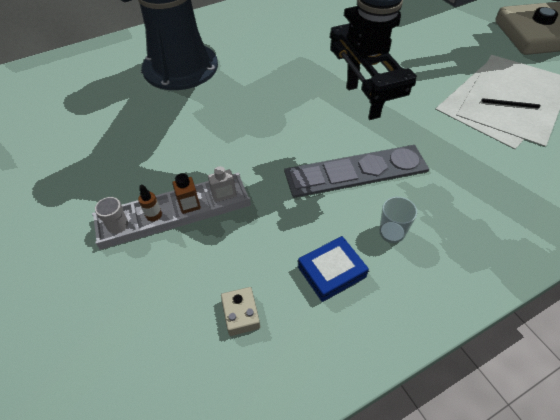

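The four containers stand upright in the rack in reversed order: pot (110,215), dropper (149,203), square bottle (186,193) and flask (221,183). Each is within about 7 mm of its compartment's centre and at the right height. The bystanders have not moved, and the arm is clear.

```bash
python3 -c "
from station import env
print(env.finish_job())"
```

```text
the job is handed in; nothing more can be done
None
```

The job is handed in: all four containers stand upright in the rack in reverse order, within about 7 mm of their compartment centres by camera; the slide box, beaker and counter were not disturbed, and it took about 30 s (no verdict was returned).

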